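# Put the rescue winch into drive

## Robot

A 6-joint arm with a two-finger parallel gripper is mounted at the origin on the work surface. World frame = base frame: x ahead of the robot, y to its left, z up, the work surface at z = 0. Lengths are in m, angles in rad, forces in N, time in s.
With the tool pointing down it reaches from about 0.375 to 0.75 m from the base axis. Payload 9 kg.
Tool frame: the origin (TCP) lies at the very end of the fingers, on their centre line; the grasp point (between the pads) lies 19 mm behind it (r.hold_point_z is the z of the grasp point in the tool frame, in m); z points along the fingers, y is the line along which they close (so a half turn about z gives the same grasp; the last joint's range is limited). The gripper opens to 85 mm and grips with 20 to 120 N. Pads are 22 mm wide; open, the fingers measure 114 mm over their backs; the gripper's body (76 mm by 85 mm) begins 54 mm behind the grasp point. The pads swing forward as they close: fully open they stand 13 mm farther back than shut.
Start: joints at [0.98, 0.104, 0.097, 1.564, 0, 1.353], TCP at [0.219, 0.559, 0.231] pointing down, gripper open.
Joint ranges: [-2.99, 2.99], [-0.84, 1.86], [-1.1, 1.16], [-1.84, 2.11], [-1.51, 1.56], [-3.14, 3.14]. Speed limits (rad/s): [2.22, 2.22, 2.57, 3.14, 3.14, 3.14].

## Interface

Orientations are given as a unit quaternion [x, y, z, w].
In Python, from bench import r gives the robot as it stands. The module is installed in compiled form; this text tells all that it offers. Calls block until the motion is done:
- r.move_to(position, orientation): joint-space move of the TCP to a pose.
- r.move_linear(position, orientation=None, speed=0.15, max_force=None): straight line of the TCP; orientation=None keeps the orientation; speed is the mean speed in m/s. With max_force (N) it stops when the force on the tool has changed by that much, and returns True; else False.
- r.goto_joints(angles): joint-space move.
- r.command_gripper(opening, force=None): finger opening in m; force is the grip in N (None keeps the last); returns when the fingers have stopped.
- r.pause(seconds).
- r.ik(position, orientation): joint angles nearest the present ones, or None.
- r.sense(): the state.
- r.camera(name): name is "side" or "top" or "wrist"; returns (picture, depth): 420x560x3 uint8, red, green, blue; 420x560 float32, m along the optical axis (not along the pixel's ray), 0 where there is no reading.
- r.camera_model(name): a dict with "mtx" (3x3 intrinsics, pixels), "T" (4x4, takes a point from camera to world coordinates); the wrist camera has in their place "tool_from_camera" (4x4, takes a point from camera to tool coordinates, whose origin is the TCP and whose axes are the flange's). Camera axes: x right, y up, looking along -z (the intrinsics and any distortion apply to the point x, -y, -z); pixel columns grow to the right and rows downward; lengths in m; the calibration is good to about 2 mm. A picture is of the moment at which its call begins: read the wrist's pose just before it. camera_model takes no time and is no camera call.
A pose or a line that the arm cannot do raises r.IKError and nothing moves.
- r.sign_off(): hands the job in; it is judged then, once.
The state is a dict: "clock": time; "joint_positions": joint angles; "joint_vel": joint speeds; "effort": joint torques, N m; "position": TCP position; "orientation": TCP orientation; "ft_force": force on the tool from outside, world axes, zero at the start; "wrist_torque": the same for the moment, N m; "opening": finger opening in m; "grasp_force": force on a finger pad.
Only numpy, scipy, OpenCV 4.12 (cv2) and the standard library are available. Lean on these libraries where they do the work, as an engineer would, in place of code of your own. Each camera call takes 0.05 s, during which the arm holds its last target. There are 200 camera calls.

## Task

The hand winch from the rescue tripod stands on the bench in free spool. Swing its shift lock open, push the crankshaft fully home into drive by easing the crank handle inward while rocking it to and fro until the pinion teeth drop between the gear teeth, then swing the shift lock fully shut so that it keeps the shaft in, and let go. Go gently, never force tooth against tooth or the lock against the shaft, and do not knock the other things on the bench about.

Things in the scene. Friction and masses are not known exactly. Their poses are not given: they have to be found in the camera images.
- winch: Zinc-grey hand winch on a grey bench plate 270x210x12 mm, fixed. Origin: underside, on the bench; x points from the robot's side to the drum side, y along the crankshaft from crank to lock, z up. Two cheek plates at y -56 and +56 mm, up to 162 mm high, open on top. Crankshaft axis: x -30, z 135 mm, parallel to y. Drum and its 30-tooth gear behind it at x 35, z 88.
- shaft (a joint): Sliding of the crankshaft with crank, handle, pinion and collar along winch +y, m. 0 = out (free spool, as found), 0.024 = fully home in drive, a firm stop. About 2 N moves it when nothing blocks; it stays where it is left. The pinion meets the gear's side at about 0.008: there the shaft stops dead unless teeth face gaps; in mesh it slides on to 0.024.
- crank (a joint): Turn of the crank about the crankshaft, rad. 0 = arm straight up; positive swings the handle to winch +x, away from the robot. Arm radius 160 mm. Friction holds it where it is left (about 3 N at the handle). The 10-tooth pinion turns with it: one tooth pitch is 0.63 rad, and teeth pass only within about 0.04 rad of a gap's middle. Free to swing +-1.5.
- handle_mid (a point): Middle of the crank handle: black cylinder 28 mm in diameter, 100 mm long, lying parallel to the crankshaft and free to spin on its pin, 160 mm from the shaft axis; about 295 mm above the bench with the arm up. The crank arm stands at the handle's inner (winch +y) end, 50 mm from this point; the outer end is free.
- lock (a joint): Turn of the shift lock, rad. 0 = shut, 0.9 = fully open (stops). Opening swings its knob to winch +x and lifts its tongue; above 0.55 the tongue clears the shaft's collar. About 1.5 N at the knob moves it; it stays where it is left. Shut, the tongue lies over the shaft beside the collar: inboard of the collar it keeps the shaft in; if the collar is under it, it stops short at about 0.25.
- lock_knob (a point): Centre of the shift lock's black ball knob, 20 mm in diameter, on a 9 mm lever standing up from its pivot; 202 mm above the bench when shut. Pivot axis parallel to winch y, at winch x 15, y 80, z 135 mm; knob 70 mm from it, leaning 0.3 rad to winch -x of upright when shut, 0.6 rad to +x when fully open.
- pinion: Dark steel pinion on the crankshaft inside the crank-side cheek: 10 teeth, 48 mm over the tips, 12 mm wide. Origin on the shaft axis, 46 mm along winch +y from its middle. Pushed in, it meshes with the drum's gear: 30 teeth, 125 mm over the tips, 14 mm wide, side face at winch y -32 mm. How the gear's teeth stand differs each time; it turns stiffly (about 8 N at the teeth).
- tongue: Flat zinc plate of the shift lock, 4 mm thick, reaching from the lock's pivot over the shaft. Origin on the pivot.
- collar: Steel collar on the crankshaft beyond the far cheek, 36 mm in diameter, 16 mm wide; slides with the shaft. Origin on the crankshaft axis; the collar spans 60 to 76 mm along y from it. In free spool it lies between cheek and tongue; in drive it lies outboard of the tongue, with 2 mm to spare.
- mask: Black full-face breathing mask lying face up, about 145 mm across and 90 mm high, loose bystander. Origin under its centre.
- demand_valve: Black round lung demand valve, 68 mm across, 50 mm high, loose bystander. Origin under its centre.
- gauge: Round black pressure gauge with white dial lying face up, 60 mm across, 22 mm high, brass stub, loose bystander. Origin under its centre.
- spanner: Steel spanner 190 mm long lying on the bench before the winch, loose bystander. Origin under its middle.
- grease: White grease jar with metal lid, 72 mm across, 55 mm high, beside the lock side of the winch, loose bystander. Origin under its centre.
- brush: Brush 170 mm long lying on the bench, loose bystander. Origin under its middle.
- karabiner: Oval steel karabiner 100x63 mm lying under the crank handle, loose bystander. Origin under its centre.
- cap_nut: Brass cap nut 38 mm across, 40 mm high, standing on the bench, loose bystander. Origin under its centre.

How it is judged:
By the outcome, as a careful person would: the job done as asked, in the order asked, and still so for the second after the job is handed in, with the robot touching nothing.
It also fails if it takes over 72 s, if anything falls off the work surface, if the arm or the gripper's body presses on something with over 40 N, if the wrist force passes 120 N, or if a joint passes its speed limit or range.

## Working session

There is one attempt and no reset: what is moved stays moved. The work goes in short steps, each a Python script; the robot and the scene stay as the last script left them, time stands still between calls to the robot, and variables do not carry over. Pictures are saved under pics/ and viewed, at most 10 in all, crops included, and the job is handed in when it is done.

```bash
mkdir -p pics; python3 - <<'E'
from bench import r
import cv2,numpy as np
for n in("side","top"):
    p,d=r.camera(n);cv2.imwrite(f"pics/{n}0.png",p[:,:,::-1]);np.savez(f"pics/{n}0.npz",p=p,d=d)
    m=r.camera_model(n);print(n,m)
print(r.camera_model("wrist"));s=r.sense();print(s['clock'],s['orientation'],s['opening'],s['ft_force'],r.hold_point_z)
E
```

```text
side {'mtx': array([[442.43901275,   0.        , 279.46234289],
       [  0.        , 442.43901275, 205.20678147],
       [  0.        ,   0.        ,   1.        ]]), 'T': array([[ 0.94568286,  0.19098459, -0.2630757 ,  0.1395006 ],
       [-0.32444113,  0.50333136, -0.80087171, -0.98390434],
       [-0.0205399 ,  0.84272322,  0.5379551 ,  0.87186555],
       [ 0.        ,  0.        ,  0.        ,  1.        ]])}
top {'mtx': array([[414.55535192,   0.        , 277.02957615],
       [  0.        , 414.55535192, 208.99113696],
       [  0.        ,   0.        ,   1.        ]]), 'T': array([[ 0.02120253,  0.98335131, -0.18047342,  0.22812   ],
       [-0.99973386,  0.02249485,  0.0051168 ,  0.04945089],
       [ 0.00909134,  0.1803169 ,  0.98356655,  1.51383066],
       [ 0.        ,  0.        ,  0.        ,  1.        ]])}
{'mtx': array([[372.38363676,   0.        , 279.17464567],
       [  0.        , 372.38363676, 214.09039565],
       [  0.        ,   0.        ,   1.        ]]), 'tool_from_camera': array([[ 1.40759532e-04,  9.60239147e-01,  2.79178726e-01,
         6.93242708e-02],
       [ 9.99999116e-01,  2.33884487e-04, -1.30864000e-03,
         1.47425900e-03],
       [-1.32190293e-03,  2.79178664e-01, -9.60238265e-01,
        -1.41332798e-01],
       [ 0.00000000e+00,  0.00000000e+00,  0.00000000e+00,
         1.00000000e+00]])}
0.1 [ 1.85301101e-01  9.82681613e-01 -5.40232993e-04 -2.41028946e-04] 0.08557322587941457 [ 0.00903529 -0.19762418 -0.20691963] -0.0187
```

View pics/side0.png

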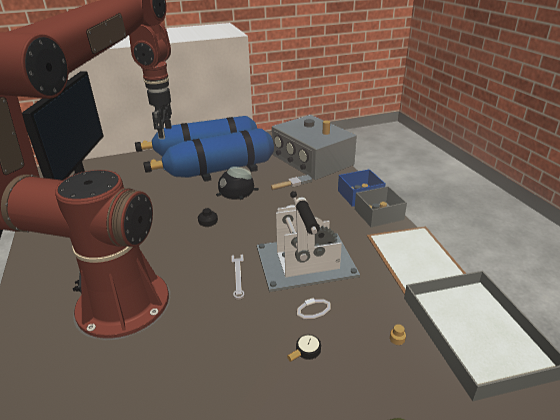

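View pics/top0.png

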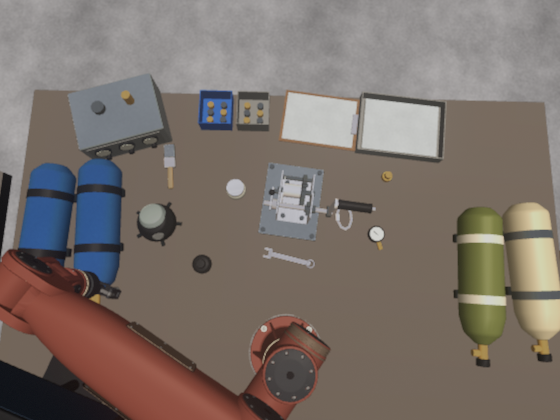

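The side view shows the winch at about (308,255), with the crank handle at (306,215). The top view shows the plate at about (292,202), the handle along (335–375,206) and the lock knob near (272,192). Winch +y is roughly world +y.

```bash
cat > h.py <<'E'
import numpy as np,cv2
from bench import r
def cloud(d,K,T):
    v,u=np.mgrid[:d.shape[0],:d.shape[1]]
    P=np.stack([(u-K[0,2])/K[0,0]*d,-(v-K[1,2])/K[1,1]*d,-d],-1)
    return P@T[:3,:3].T+T[:3,3]
E
python3 - <<'E'
from h import *
z=np.load("pics/top0.npz");p=z['p'];d=z['d'];m=r.camera_model("top");P=cloud(d,m['mtx'],m['T'])
u0,u1,v0,v1=250,390,155,250
S=np.zeros(d.shape,bool);S[v0:v1,u0:u1]=1
# plate: bluish-grey
h=p.astype(int)
pl=S&(h[...,2]>h[...,0]+8)&(h.sum(-1)>220)&(P[...,2]<.03)&(P[...,2]>0)
n,l,st,c=cv2.connectedComponentsWithStats(pl.astype(np.uint8));k=1+st[1:,4].argmax()
pts=P[l==k];print("plate",len(pts),np.median(pts[:,2]))
# rays to z=.012
def onz(u,v,zz):
    K=m['mtx'];a=m['T'][:3,:3]@np.array([(u-K[0,2])/K[0,0],-(v-K[1,2])/K[1,1],-1]);o=m['T'][:3,3];return o+a*(zz-o[2])/a[2]
vv,uu=np.nonzero(l==k);Q=np.array([onz(a,b,.012)[:2] for a,b in zip(uu,vv)])
R=cv2.minAreaRect((Q*1000).astype(np.float32));print(R,cv2.boxPoints(R))
hd=S&(P[...,2]>.22);print("high",hd.sum())
for nm,mk in(("black handle",hd&(h.max(-1)<60)),("knob",S&(P[...,2]>.16)&(P[...,2]<.24)&(h.max(-1)<70))):
    n,l,st,c=cv2.connectedComponentsWithStats(mk.astype(np.uint8))
    for i in range(1,n):
        if st[i,4]>5:
            q=P[l==i];print(nm,st[i],c[i],q.mean(0).round(4),q.min(0).round(3),q.max(0).round(3))
            if st[i,4]>60:
                w,V=np.linalg.eigh(np.cov(q[:,:2].T));print(V[:,1])
for n in("side","top"):
    p=cv2.imread(f"pics/{n}0.png");a=(slice(180,290),slice(240,380)) if n=="side" else (slice(150,250),slice(245,390))
    cv2.imwrite(f"pics/{n}c.png",cv2.resize(p[a],None,fx=5,fy=5,interpolation=cv2.INTER_CUBIC))
E
```

```text
plate 944 0.01185829618193357
((455.3664855957031, -0.395263671875), (203.1161346435547, 99.42467498779297), 82.7386474609375) [[ 393.21637   -94.85541 ]
 [ 491.84363  -107.42224 ]
 [ 517.5166     94.06488 ]
 [ 418.88934   106.631714]]
high 456
black handle [338 200  34  13 196] [354.93367347 206.42857143] [ 0.463  -0.1883  0.3046] [ 0.448 -0.236  0.291] [ 0.482 -0.139  0.314]
[0.10648418 0.9943144 ]
knob [269 190   6   5  21] [271.61904762 191.76190476] [0.5237 0.0613 0.2084] [0.517 0.054 0.199] [0.53  0.07  0.216]
```

View pics/sidec.png

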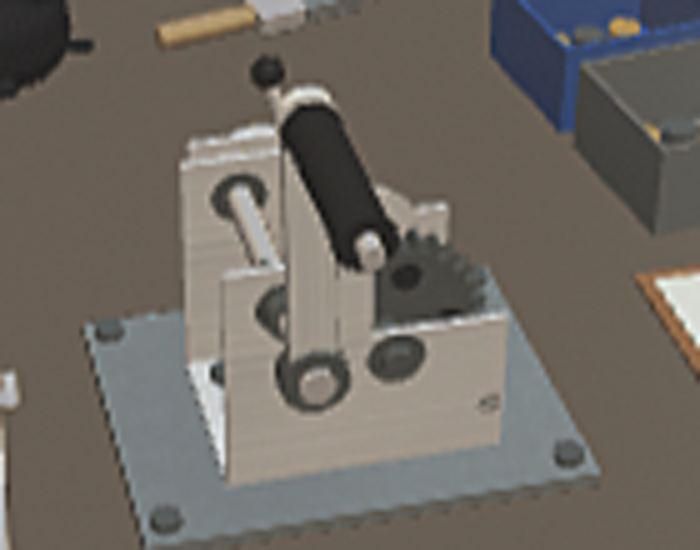

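View pics/topc.png

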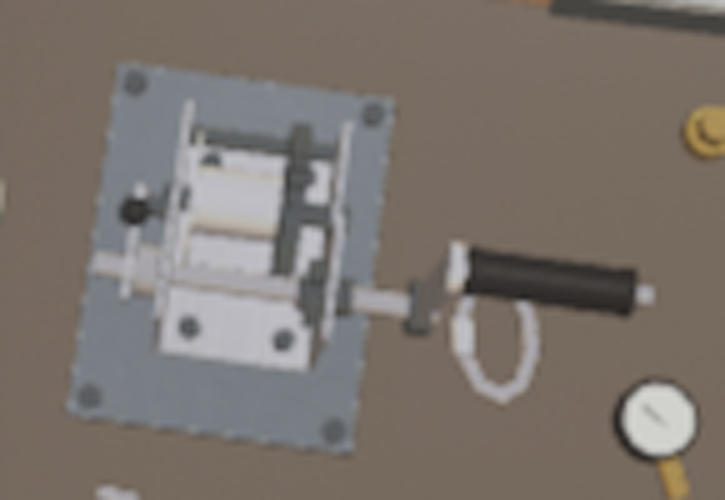

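The crops show the knob at crop (133,210) in the top view, standing up with the lock shut. The handle runs along (465–635, 250–310), the arm is nearly upright, and the plate corners are clear. Next I'll compute the winch frame and check reach.

```bash
python3 - <<'E'
from h import *
m=r.camera_model("top");K=m['mtx'];T=m['T']
def onz(u,v,zz):
    a=T[:3,:3]@np.array([(u-K[0,2])/K[0,0],-(v-K[1,2])/K[1,1],-1]);o=T[:3,3];return (o+a*(zz-o[2])/a[2])[:2]
C=np.array([onz(245+a/5,150+b/5,.012) for a,b in((118,62),(395,97),(352,453),(68,412))])
print(C,np.linalg.norm(C-np.roll(C,1,0),axis=1))
O=C.mean(0);a=(C[0]+C[1]-C[2]-C[3]);b=(C[0]+C[3]-C[1]-C[2]);print(O,np.arctan2(a[1],a[0]),np.arctan2(-b[0],b[1]))
yaw=-.118
R=np.array([[np.cos(yaw),-np.sin(yaw)],[np.sin(yaw),np.cos(yaw)]])
print("knob exp",O+R@[-5.7e-3,.08],"handle in winch",R.T@(np.array([.463,-.1883])-O), "knob w",R.T@(np.array([.5237,.0613])-O))
for k in(0,1):
    f=(np.pi/2+yaw)/2+k*np.pi/2
    q=[np.cos(f),np.sin(f),0,0]
    for p in([.525,.06,.25],[.525,.06,.19],[.58,.06,.19],[.463,-.19,.36],[.463,-.19,.275],[.52,-.16,.27],[.41,-.16,.27]):
        j=r.ik(p,q);print(k,p,None if j is None else np.round(j,2))
E
```

```text
[[ 0.68102854  0.07710299]
 [ 0.65874522 -0.13139669]
 [ 0.39007432 -0.10030715]
 [ 0.41544768  0.10694281]] [0.26725196 0.20968706 0.2704637  0.2087974 ]
[ 0.53632394 -0.01191451] -0.11355552341789246 -0.1141301667357408
knob exp [0.54008169 0.06820022] handle in winch [-0.05204883 -0.18379108] knob w [-0.02115543  0.07121921]
0 [0.525, 0.06, 0.25] [-0.13 -0.11 -0.08  1.6   0.    1.55]
0 [0.525, 0.06, 0.19] [-0.13 -0.12 -0.2   1.49  0.    1.55]
0 [0.58, 0.06, 0.19] [-0.12  0.05 -0.04  1.49  0.    1.57]
0 [0.463, -0.19, 0.36] [-0.65 -0.12  0.11  1.8   0.    1.04]
0 [0.463, -0.19, 0.275] [-0.65 -0.18 -0.1   1.65  0.    1.04]
0 [0.52, -0.16, 0.27] [-0.54 -0.05  0.01  1.63  0.    1.15]
0 [0.41, -0.16, 0.27] [-0.67 -0.37 -0.27  1.67  0.    1.02]
1 [0.525, 0.06, 0.25] [-0.13 -0.11 -0.08  1.6   0.   -1.59]
1 [0.525, 0.06, 0.19] [-0.13 -0.12 -0.2   1.49  0.   -1.59]
1 [0.58, 0.06, 0.19] [-0.12  0.05 -0.04  1.49  0.   -1.57]
1 [0.463, -0.19, 0.36] [-0.65 -0.12  0.11  1.8   0.   -2.1 ]
1 [0.463, -0.19, 0.275] [-0.65 -0.18 -0.1   1.65  0.   -2.1 ]
1 [0.52, -0.16, 0.27] [-0.54 -0.05  0.01  1.63  0.   -1.99]
1 [0.41, -0.16, 0.27] [-0.67 -0.37 -0.27  1.67  0.   -2.12]
```

Measured knob and handle positions agree with each other, so the plate is just not centred on the winch origin. I'll trust the direct measurements, hover over the knob and refine with the wrist camera.

```bash
cat >> h.py <<'E'
yaw=-.114
ex=np.array([np.cos(yaw),np.sin(yaw),0]);ey=np.array([-np.sin(yaw),np.cos(yaw),0]);ez=np.array([0,0,1.])
f=(np.pi/2+yaw)/2
Q=[np.cos(f),np.sin(f),0,0]
from scipy.spatial.transform import Rotation as Ro
def wrist(name):
    s=r.sense();p,d=r.camera("wrist");m=r.camera_model("wrist")
    T=np.eye(4);T[:3,:3]=Ro.from_quat(s['orientation']).as_matrix();T[:3,3]=s['position']
    cv2.imwrite(f"pics/{name}.png",p[:,:,::-1]);P=cloud(d,m['mtx'],T@m['tool_from_camera']);P[d==0]=0
    return p.astype(int),P
E
python3 - <<'E'
from h import *
r.command_gripper(.05)
r.move_to([.526,.061,.29],Q)
p,P=wrist("w1");np.savez("pics/w1.npz",p=p,P=P)
k=(np.linalg.norm(P[...,:2]-[.526,.061],axis=-1)<.04)&(P[...,2]>.18)&(P[...,2]<.23)&(p.max(-1)<80)
n,l,st,c=cv2.connectedComponentsWithStats(k.astype(np.uint8))
for i in range(1,n):
    if st[i,4]>30:
        q=P[l==i];from scipy.optimize import least_squares
        o=least_squares(lambda x:np.linalg.norm(q-x,axis=1)-.01,q.mean(0)-[0,0,.01],loss='soft_l1',f_scale=.001)
        print(st[i],q.mean(0),q.max(0),o.x,o.cost)
print(r.sense()['clock'],r.sense()['opening'])
E
```

```text
[263 207  31  29 703] [0.52740297 0.06408879 0.20731576] [0.53694915 0.07183038 0.21180864] [0.52722224 0.06169899 0.20069877] 8.697113614931896e-05
2.7 0.05012245208048014
```

View pics/w1.png

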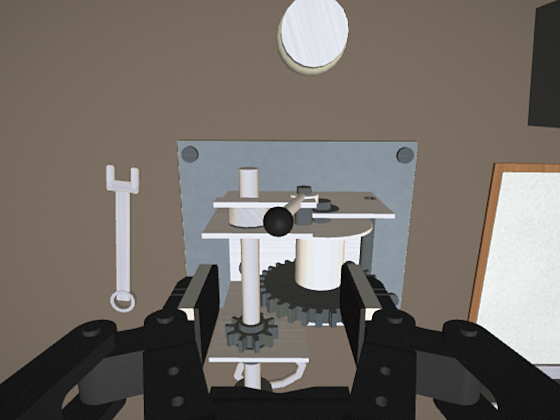

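The wrist view shows the knob at (278,221) between the fingers, the pinion at (252,333) and the gear at about (320,290). The knob centre is (0.527,0.062,0.201). I'll open the lock by caging the knob.

```bash
python3 - <<'E'
from h import *
k=np.array([.5272,.0617,.185])
print(r.move_linear(k,Q,speed=.12,max_force=8))
r.command_gripper(.032)
r.pause(.1)
hit=r.move_linear(k+ex*.074,speed=.06,max_force=6)
s=r.sense();print(hit,(s['position']-k)@ex,s['ft_force'],s['clock'])
r.move_linear(s['position']-ex*.006,speed=.06)
r.command_gripper(.06)
r.move_linear(r.sense()['position']+ez*.11,speed=.2)
p,P=wrist("w2");c=k+ex*.06
q=P[(np.linalg.norm(P[...,:2]-c[:2],axis=-1)<.035)&(P[...,2]>.18)&(P[...,2]<.215)&(p.max(-1)<80)]
print(len(q),q.mean(0),(q.mean(0)-k)@ex,r.sense()['clock'])
E
```

```text
False
True 0.06289250761969979 [-5.23300954 -0.30910479  4.92516817] 5.125
649 [0.58721331 0.0568877  0.19809937] 0.060171181553332176 6.5083
```

The lock is fully open, with the knob displaced 60 mm as predicted. Next is the handle.

```bash
python3 - <<'E'
from h import *
r.command_gripper(.07)
r.move_linear([.56,.06,.40],speed=.3)
r.move_to([.465,-.188,.40],Q)
p,P=wrist("w3")
q=P[(abs((P-[.465,-.188,0])@ex)<.03)&(P[...,2]>.28)&(P[...,2]<.32)&(p.max(-1)<70)&(abs((P-[.465,-.188,0])@ey)<.075)]
o=np.array([.465,-.188,0]);y=(q-o)@ey;x=(q-o)@ex
from scipy.optimize import least_squares
g=least_squares(lambda a:np.hypot(x-a[0]-a[2]*y,q[:,2]-a[1])-.014,[0,.295,0],loss='soft_l1',f_scale=.001)
print(len(q),g.x,np.percentile(y,[1,50,99]),q[:,2].max(),r.sense()['clock'],g.cost)
E
```

```text
5871 [0.00382454 0.29375947 0.00290229] [-0.04860296  0.00431221  0.04924982] 0.3103601922241424 8.375 0.0012511815461147206
```

View pics/w3.png

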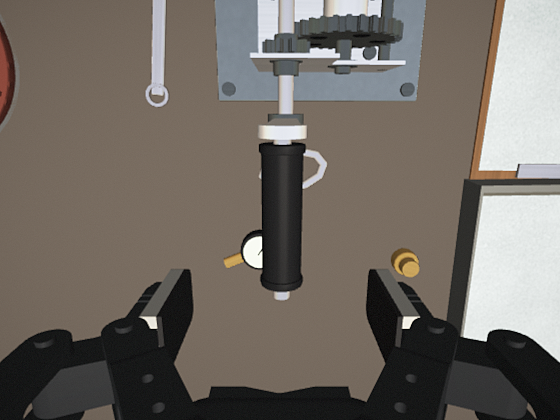

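The handle is centred at (283,215) in this view. That gives a midpoint about 4 mm along +x of the estimate, z 0.294 and crank ≈ -0.03. Now I'll grip it and probe for mesh.

```bash
cat >> h.py <<'E'
H0=np.array([.465,-.188,0])+.0038*ex   # handle mid, as found
c0=-.033; A=H0-ex*.16*np.sin(c0)        # shaft axis foot
def pose(c,s): return A+ex*.16*np.sin(c)+ey*s+ez*(.2938-.0187+.16*(np.cos(c)-np.cos(c0)))
def prog(): return (r.sense()['position']-A)@ey
E
python3 - <<'E'
from h import *
r.move_linear(pose(c0,0),Q,speed=.15,max_force=10)
r.command_gripper(.02,40)
s=r.sense();print(s['opening'],s['grasp_force'],s['ft_force'],s['clock'])
c=c0;done=False
hit=r.move_linear(pose(c,.0125),speed=.025,max_force=6)
y=prog();print("first",hit,y,r.sense()['ft_force']);done=not hit
ycon=y
if hit and y>.004:
  seq=np.r_[np.arange(1,8)*.05,-np.arange(1,7)*.05]+c0
  for c in seq:
    r.move_linear(pose(c,ycon-.0015),speed=.05)
    hit=r.move_linear(pose(c,ycon+.004),speed=.02,max_force=6)
    y=prog();s=r.sense();print(round(c,3),hit,round(y,4),s['ft_force'].round(1),round(s['clock'],1))
    if not hit: done=True;break
    if s['clock']>35:break
print(done,c)
E
```

```text
0.027005534845072465 39.08830225467682 [-2.27002455 -0.57304231  3.80546953] 9.8167
first True 0.007984117062509354 [-1.53854827 -4.14295848  4.11231102]
0.017 True 0.0079 [-0.1 -2.3  4. ] 10.8
0.067 True 0.0079 [ 1.  -1.8  2.5] 11.3
0.117 True 0.0087 [ 0.8 -0.4  2.8] 11.8
0.167 False 0.0121 [ 3.1 -1.4  1.8] 12.6
True 0.167
```

Mesh seems to have been found at crank ≈ 0.17. Now I'll ease the shaft home.

```bash
python3 - <<'E'
from h import *
c=.167
hit=r.move_linear(pose(c,.0275),speed=.02,max_force=6)
s=r.sense();print(hit,prog(),s['ft_force'],s['clock'],s['opening'])
p,P=wrist("w4")
m=(p.max(-1)<70)&(P[...,2]>.25)&(P[...,2]<.32)&(abs((P-pose(c,.02))@ex)<.013)
y=(P[m]-A)@ey;print("handle y inner/outer",np.percentile(y,[1,99]))
p,d=r.camera("side");cv2.imwrite("pics/s2.png",cv2.resize(p[170:290,240:380,::-1],None,fx=5,fy=5,interpolation=cv2.INTER_CUBIC))
E
```

```text
True 0.023711997921612146 [ 0.39750868 -3.20531279  1.86822589] 13.1833 0.026903840466080915
handle y inner/outer [-0.00171857  0.07330687]
```

View pics/w4.png

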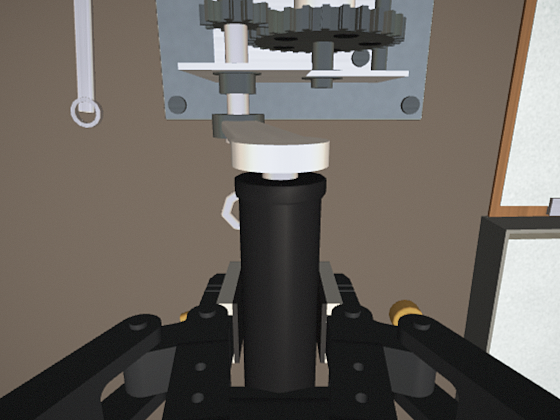

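The wrist view shows the pinion at about (235,15) alongside the gear. The handle's inner end moved 24 mm, from 0.0492 to 0.0733, so the shaft is home. Now I'll release and shut the lock.

```bash
python3 - <<'E'
from h import *
r.command_gripper(.07)
r.move_linear(r.sense()['position']+ez*.12,speed=.2)
k=np.array([.5272,.0617,.185]);b=k+ex*.060
r.move_to(b+ez*.2,Q)
r.command_gripper(.06)
r.move_linear(b+ez*.10,speed=.2)
print(r.move_linear(b,speed=.1,max_force=8))
r.command_gripper(.032)
hit=r.move_linear(k-ex*.014,speed=.06,max_force=6)
s=r.sense();print(hit,(s['position']-k)@ex,s['ft_force'],s['clock'])
r.move_linear(s['position']+ex*.006,speed=.06)
r.command_gripper(.06)
r.move_linear(k+ez*.105,speed=.2)
p,P=wrist("w5")
q=P[(np.linalg.norm(P[...,:2]-k[:2],axis=-1)<.035)&(P[...,2]>.18)&(P[...,2]<.22)&(p.max(-1)<80)]
o=q.mean(0);print(len(q),o,(o-[.5274,.0641,.2073])@ex,r.sense()['clock'])
E
```

```text
False
True 0.04841281325826094 [-0.2117255   0.89652487  0.49573225] 18.3917
0 [nan nan nan] nan 19.8167<stdin>:17: RuntimeWarning: Mean of empty slice.
  ret = um.true_divide(
```

View pics/w5.png

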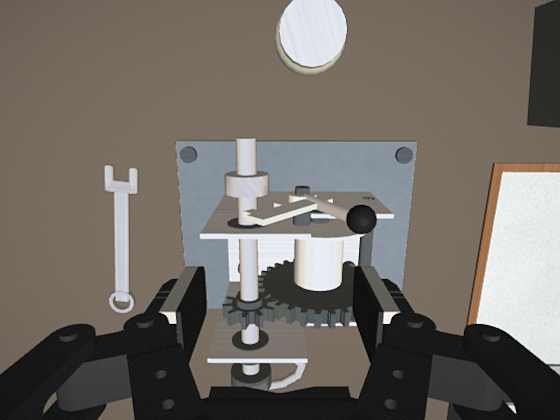

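The wrist view shows the collar at (246,183), outboard of the tongue. The knob is still open at (361,218), because the push stopped early on a force transient. I'll locate the knob and retry.

```bash
python3 - <<'E'
from h import *
k=np.array([.5272,.0617,.185])
p,P=wrist("w6");c=k+ex*.055
q=P[(np.linalg.norm(P[...,:2]-c[:2],axis=-1)<.035)&(P[...,2]>.18)&(P[...,2]<.22)&(p.max(-1)<80)]
x=(q.mean(0)-k)@ex;print(len(q),x)
b=k+ex*x
r.move_linear(b+ez*.10,speed=.2)
print(r.move_linear(b,speed=.1,max_force=8))
r.command_gripper(.036);r.pause(.3)
print(r.sense()['ft_force'])
for i in range(4):
    hit=r.move_linear(k-ex*.016,speed=.05,max_force=7)
    s=r.sense();x=(s['position']-k)@ex;print(hit,x,s['ft_force'],s['clock'])
    if x<.004 or not hit: break
    r.pause(.2)
E
```

```text
701 0.05480571106639094
False
[ 0.65474361  0.50515097 -1.03032138]
True -0.010620563551767694 [ 4.61568684 -0.15051578 -0.61983474] 23.3
```

```bash
python3 - <<'E'
from h import *
k=np.array([.5272,.0617,.185])
r.move_linear(k,speed=.06)
r.command_gripper(.06)
r.move_linear(k+ez*.105,speed=.2)
p,P=wrist("w7")
q=P[(np.linalg.norm(P[...,:2]-k[:2],axis=-1)<.035)&(P[...,2]>.18)&(P[...,2]<.22)&(p.max(-1)<80)]
print(len(q),(q.mean(0)-[.5274,.0641,.2073])@ex,r.sense()['clock'])
E
```

```text
707 -9.85779285194994e-06 24.7167
```

View pics/w7.png

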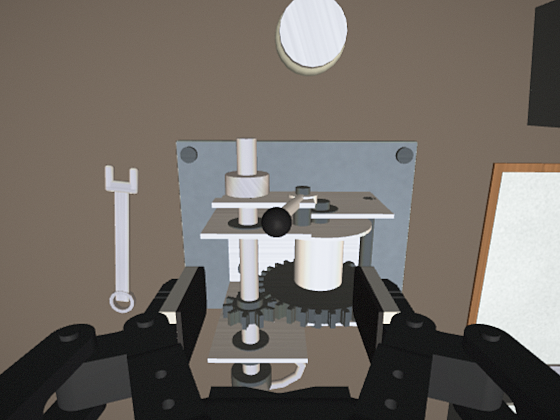

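The knob is back at its shut position (276,221). The tongue lies over the shaft inboard of the collar (246,183), and the pinion is in mesh (248,305).

```bash
python3 -c "
from bench import r
print(r.sign_off())"
```

```text
the job is handed in; nothing more can be done
None
```

The winch is in drive: crankshaft fully home at 24 mm, pinion meshed with the gear, shift lock swung fully shut over the shaft, and the job handed in at about 25 s with the arm clear of everything.

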